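Couple a gearmotor to the load brake

TASK

Get the gearmotor on the test stand ready for its run against the load brake: turn the brake's shaft by the handle on its handwheel until the slot in its coupling lines up with the tongue of the motor's coupling, then slide the motor carriage up against its stops so that the tongue sits fully in the slot. Finally swing the ball-ended clamp lever clockwise as far as it goes to lock the carriage. Leave the other things on the bench where they lie.

Things in the scene. Friction and masses are not known exactly. Their poses are not given: they have to be found in the camera images.
- stand: Motor test stand, heavy, does not move: aluminium base plate 120 x 360 x 12 mm. Origin on the bench surface under the shaft axis; its y axis runs along the shafts from motor to brake, z up, x across. The common shaft axis is 65 mm above the bench at stand x = 0. The carriage's two stop blocks (top 34 mm above the bench) have their faces at stand y = 15 mm.
- brake (a point): Middle of the load brake's body, on the shaft axis: a fixed dark cylinder 76 mm in diameter and 70 mm long, top 103 mm above the bench. Its shaft carries the slotted coupling half on the motor side and, on the far side (43 to 57 mm from here along stand y), a black disc handwheel 90 mm in diameter whose top is 110 mm above the bench.
- brake_shaft (a joint): Angle (rad) of the brake's shaft with coupling half and handwheel. 0: slot upright, handle straight above the shaft; at angle a the handle is 33 mm x sin a towards stand +x and 33 mm x cos a up from the shaft axis. The slot always lies along the line from shaft axis to handle. Turns both ways, stays where left; drag 0.08 N m (2.5 N at the handle).
- wheel_handle (a point): On the handwheel's handle: a black cylinder 18 mm in diameter and 56 mm long, parallel to the shaft, 33 mm off its axis, sticking out of the wheel towards stand +y. This point is on its centre line, 30 mm from its root at the wheel. It spins freely on its own pin, so fingers can hold it and keep their direction while it goes round.
- slot (a point): Middle of the slot's mouth in the face of the brake's coupling half (steel, 32 mm in diameter, 28 mm long). The slot is 9.6 mm wide and 11 mm deep, runs right across the face and opens towards stand -y. Its z axis: along the slot; its y axis: along the shaft.
- tongue (a point): Middle of the end face of the tongue on the motor's coupling half (steel, 32 mm in diameter). The tongue is 7 mm thick, 30 mm long, 9 mm proud and points to stand +y. Its z axis: along its 30 mm; its y axis: along the shaft. It enters the slot freely if the two line up within about 0.08 rad (either way round).
- motor_shaft (a joint): Angle (rad) of the motor's coupling half and tongue, same sense and zero as brake_shaft (0: tongue upright; positive leans its upper end to stand +x). The gearbox holds it: it does not turn by hand.
- carriage (a joint): Position (m) of the motor carriage on its rail: 0 fully back, 0.055 against the stops, where the tongue is 8 mm into the slot. Grows towards stand +y. Slides with about 2.5 N of friction and stays where left.
- motor_top (a point): Top of the gearmotor's round body at its middle. The motor is 37 mm in diameter and 68 mm long, along stand y; it is fixed on the carriage and can be held across its sides to slide it. The carriage plate below, 90 mm wide, is 36 mm above the bench. A bracket 50 mm wide, top 92 mm above the bench, stands at the motor's +y end.
- clamp (a joint): Angle (rad) of the clamp lever on the carriage behind the motor. 0: open, the ball points to stand -y; grows clockwise seen from above; at its stop, 1.45, it is locked and the ball points to stand -x. Friction about 0.12 N m (2 N at the ball); stays where left.
- clamp_ball (a point): Centre of the black ball, 23 mm in diameter, at the end of the clamp lever, 72 mm above the bench. At angle a it lies at stand x = -60 mm x sin a, y = -60 mm x cos a from the lever's upright pivot, which is 29 mm behind the motor's rear end at stand x = 0 and moves with the carriage. The lever's 9 mm bar slopes down from ball to pivot.
- gamepad: A white game controller lying on the bench, about 170 x 100 x 45 mm. Leave alone. Origin at the middle of its underside.
- fan_guard: A flat white plastic fan guard, 162 mm across its lugs, 4 mm thick. Leave alone. Origin at the middle of its underside.
- battery: A grey flat battery pack, 62 x 38 x 10 mm. Leave alone. Origin at the middle of its underside.
- driver: A black-handled screwdriver, about 170 mm long, lying on the bench along its own x axis. Leave alone.

How it is judged (in metres and radians):
On the way, in this order (a step that is already met when the one before it is completed fails the run):
1. the slot of the brake's coupling is lined up with the tongue of the motor's coupling (angle between the z axis of slot and the z axis of tongue, either way round below 0.2 rad), for 0.2 s.
2. the carriage is against its stops with the tongue in the slot (value of joint carriage above 0.052 m and angle between the z axis of slot and the z axis of tongue, either way round below 0.13 rad), for 0.2 s.
3. the clamp lever is swung to its stop (value of joint clamp above 1.25 rad), for 0.2 s.
At the end, for the whole second after the job is handed in: The carriage is against its stops (within 3 mm) with the tongue in the slot (aligned within 0.13 rad), the clamp lever is within 0.2 rad of its locked stop, and the brake's shaft is at rest (all of step 2 and value of joint clamp above 1.25 rad and velocity of joint brake_shaft between -0.05 and 0.05 rad/s); the robot touches nothing.
It fails at once if one of the other things on the bench is pushed more than 25 mm (distance of any of gamepad, fan_guard, battery, driver from where it was at the start of the episode above 0.025 m).
It also fails if it takes over 56 s, if anything falls off the work surface, if the arm or the gripper's body presses on something with over 40 N, if the wrist force passes 120 N, or if a joint passes its speed limit or range.

ROBOT

A 6-joint arm with a two-finger parallel gripper is mounted at the origin on the work surface. World frame = base frame: x ahead of the robot, y to its left, z up, the work surface at z = 0. Lengths are in mm, angles in rad, forces in N, time in s.
With the tool pointing down it reaches from about 350 to 975 mm from the base axis. Payload 7.1 kg.
Tool frame: the origin (TCP) lies on the front face of the gripper's body, between the roots of the fingers; the fingertips stand 80 mm ahead of it and the grasp point (between the pads) lies 61 mm ahead of it; z points along the fingers, y is the line along which they close (so a half turn about z gives the same grasp; the last joint's range is limited). The gripper opens to 88 mm and grips with 3 to 60 N. Pads are 20 mm wide; open, the fingers measure 115 mm over their backs; the gripper's body (75 mm by 178 mm) begins 61 mm behind the grasp point.
Start: joints at [1.309, 0.423, 1.63, -0, 1.089, -0.019], TCP at [150.232, 606.66, 302.675] pointing down, gripper open.
Joint ranges: [-3, 3], [-0.9, 2.11], [0.09, 2.58], [-1.31, 4.45], [0.11, 2.69], [-2.54, 2.54]. Speed limits (rad/s): [2.39, 2.39, 3.01, 3.14, 3.14, 3.14].

INTERFACE

Orientations are given as a rotation vector (axis times angle).
In Python, from workcell import readout, vision, close_job gives the robot as it stands.
- The arm moves only by the tool servo_tool, never from a script. Its argument "plan" is a list that holds one entry, the list of rows, each a list of 7 numbers: the gripper command: -1 is fully open, 1 is shut, values between are in proportion, then the shift along the world's x, y, z in units of 40 mm (1.0 is 40 mm), then the turn, a rotation vector about the world's x, y, z in units of 5 degrees (1.0 is 5 degrees). A call has 1 to 5 rows; each row shifts and turns the commanded pose from where the row before left it; what a row does not reach is not made up. A row lasts 1/12 s, in which the tool goes at most 41.7 mm and 7.16 degrees, less where a joint would pass 70% of its speed; a pose out of reach is approached as far as the arm can. A call is refused whole if a number of a shift passes 1 or a number of a turn 1, either way. A call with a gripper value outside its range is refused whole. The fingers move at their own pace and stop on an object; the grip force is fixed at half the most. Time passes only in rows, so rows that do not move let the fingers close. It gives the time, the measured TCP pose, the force, the opening and the grip force at its end, in the units of the state.
- readout.get_obs(): the state, without advancing time (a new reading comes with each control period).
- vision.get_image(name): name is "scene" or "side" or "wrist"; returns the picture (384x512x3 uint8, red, green, blue); there is no depth.
- vision.camera_params(name): a dict with "fx", "fy", "cx", "cy" (pixels), "rvec" (rotation vector, rad) and "tvec" (3), from world to camera coordinates, as OpenCV has them; the wrist camera has in their place "hand_eye" (4x4, takes a point from camera to tool coordinates, whose origin is the TCP and whose axes are the flange's). Camera axes: x right, y down, z forward; pixel columns grow to the right and rows downward; lengths in mm; the calibration is good to about 2 mm. A picture is of the moment at which its call begins: read the wrist's pose just before it. camera_params takes no time and is no camera call.
- close_job(): hands the job in; it is judged then, once.
The state is a dict: "t": time; "qpos": joint angles; "qvel": joint speeds; "joint_torque": joint torques, N m; "ee_pos": TCP position; "orientation": TCP orientation; "ft_force": force on the tool from outside, world axes, zero at the start; "moment": the same for the moment, N m; "width": finger opening in mm; "grasp_force": force on a finger pad.
Only numpy, scipy, OpenCV 4.12 (cv2) and the standard library are available. Lean on these libraries where they do the work, as an engineer would, in place of code of your own. Each camera call takes 0.05 s, during which the arm holds its last target. There are 200 camera calls.

## Working session

There is one attempt and no reset: what is moved stays moved. The work goes in short steps, Python scripts to look and compute and a tool call to move; the robot and the scene stay as the last step left them, time stands still between calls to the robot, and variables do not carry over. Pictures are saved under pics/ and viewed, at most 10 in all, crops included, and the job is handed in when it is done.

Besides the shell and the picture viewer there is one more tool, called after ">>>" by a JSON object that holds its "name" and its "arguments", one argument or row to a line. servo_tool: Moves the arm, as the interface text tells. Its arguments: {"type":"object","properties":{"plan":{"type":"array"}},"required":["plan"]}

```bash
ls; mkdir -p pics
cat > h.py <<'E'
import numpy as np, cv2
from workcell import readout, vision
R=lambda v: cv2.Rodrigues(np.array(v,float))[0]
def cam(n,obs=None):
    p=vision.camera_params(n); K=np.array([[p['fx'],0,p['cx']],[0,p['fy'],p['cy']],[0,0,1]])
    if n=='wrist':
        H=np.array(p['hand_eye']); o=obs or readout.get_obs()
        T=np.eye(4);T[:3,:3]=R(o['orientation']);T[:3,3]=o['ee_pos'];M=np.linalg.inv(T@H)
        return K,M[:3,:3],M[:3,3]
    return K,R(p['rvec']),np.array(p['tvec'],float)
def ray(c,u,v):
    K,r,t=c; return -r.T@t, r.T@np.linalg.inv(K)@np.array([u,v,1.])
def onz(c,u,v,z):
    o,d=ray(c,u,v); return o+d*(z-o[2])/d[2]
def proj(c,P):
    K,r,t=c; q=(r@np.atleast_2d(P).T).T+t; q=(K@q.T).T; return q[:,:2]/q[:,2:]
def tri(c1,p1,c2,p2):
    A,b=[],[]
    for c,p in((c1,p1),(c2,p2)):
        o,d=ray(c,*p); d/=np.linalg.norm(d); P=np.eye(3)-np.outer(d,d); A.append(P);b.append(P@o)
    return np.linalg.lstsq(np.vstack(A),np.hstack(b),rcond=None)[0]
def snap(n,f):
    im=vision.get_image(n); cv2.imwrite(f,im[...,::-1]); return im
E
python3 - <<'E'
from h import *
for n in('scene','side','wrist'):
    o=readout.get_obs(); im=snap(n,f'pics/{n}0.png'); c=cam(n,o); print(n,-c[1].T@c[2],c[1][2],c[0][0,0])
print(o)
a=cv2.imread('pics/scene0.png');
E
```

```text
pics
scene [1344.52013261 -330.89362426  608.5618768 ] [-0.7721325   0.36581485 -0.51960649] 370.80881634170134
side [426.25982492 805.64782902 852.14635224] [ 0.16003245 -0.71247145 -0.68320864] 425.45732181238094
wrist [ 74.13192046 624.02232098 383.63857234] [ 0.2727975  -0.06780518 -0.9596791 ] 324.82983705167885
{'t': 0.1, 'qpos': array([ 1.30899302e+00,  4.23761046e-01,  1.63056884e+00,  2.72604430e-06,
        1.08864869e+00, -1.89906463e-02]), 'qvel': array([ 0.00118735, -0.00127497, -0.00192877, -0.00064084,  0.0007873 ,
        0.00063394]), 'joint_torque': array([-1.90236105e-04, -5.45610595e+01, -2.74321729e+01,  6.45238766e-02,
        1.88011135e-02, -8.93294100e-06]), 'ee_pos': array([150.14063346, 606.30323522, 301.99905883]), 'orientation': array([-3.80451064e-01, -3.11827247e+00,  2.15490724e-03]), 'ft_force': array([-0.31502693,  0.22077823, -0.29708379]), 'moment': array([-0.00602911,  0.00298678,  0.00363889]), 'grasp_force': 0.0, 'width': 88.09796658284021}
```

View pics/scene0.png

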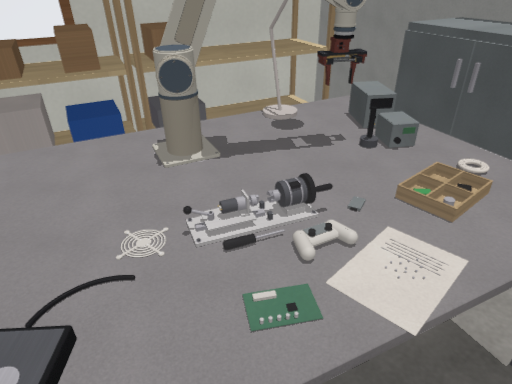

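View pics/side0.png

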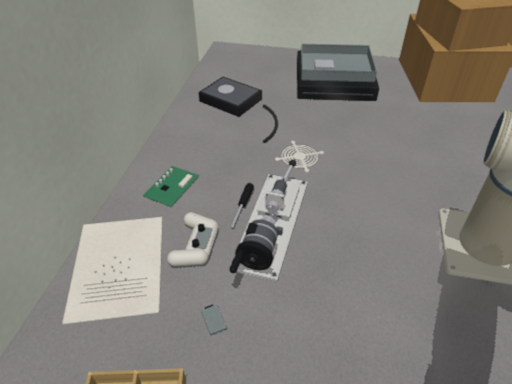

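Scene shows the stand from ball (188,210) to handle (323,188). The side view shows the ball at about (292,163) and the handle at (236,262). I'll zoom in next.

Run:
```python
import cv2,numpy as np
a=cv2.imread('pics/scene0.png')[165:245,175:345]; b=cv2.imread('pics/side0.png')[150:280,220:320]
a=cv2.resize(a,None,fx=4.5,fy=4.5,interpolation=cv2.INTER_CUBIC); cv2.imwrite('pics/c1.png',a)
b=cv2.resize(b,None,fx=4.5,fy=4.5,interpolation=cv2.INTER_CUBIC); cv2.imwrite('pics/c2.png',b)
```

```text
(no output)
```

View pics/c1.png

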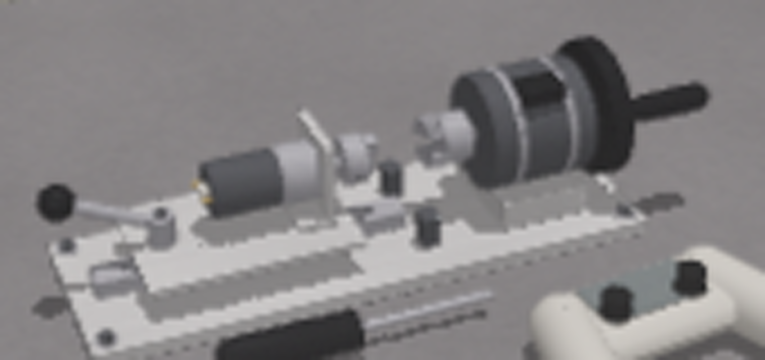

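View pics/c2.png

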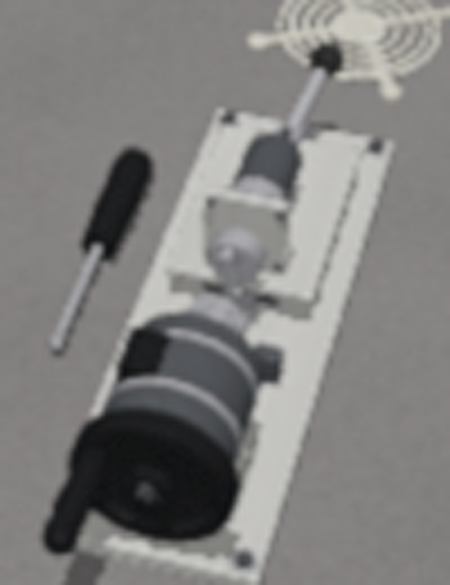

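```bash
cat >> h.py <<'E'
S=lambda u,v:(175+(u+.5)/4.5-.5,165+(v+.5)/4.5-.5)
D=lambda u,v:(220+(u+.5)/4.5-.5,150+(v+.5)/4.5-.5)
E
python3 - <<'E'
from h import *
np.set_printoptions(precision=1,suppress=True)
s,d=cam('scene'),cam('side')
for p in[(52,245),(100,357),(645,218)]: print('scene',onz(s,*S(*p),12))
for p in[(220,108),(395,143),(258,582),(105,543)]: print('side',onz(d,*D(*p),12))
print('ball',tri(s,S(56,203),d,D(326,58)), onz(s,*S(56,203),72),onz(d,*D(326,58),72))
h=tri(s,S(700,96),d,D(60,538));print('handle tip',h,proj(s,h)-S(700,96),proj(d,h)-D(60,538))
h=tri(s,S(635,107),d,D(86,470));print('handle root',h)
E
```

```text
scene [ 479.4 -139.8   12. ]
scene [ 600.6 -148.    12. ]
scene [622.9 207.5  12. ]
side [ 595.7 -149.6   12. ]
side [ 476.8 -138.9   12. ]
side [504.3 219.   12. ]
side [588.6 211.5  12. ]
ball [ 526.3 -144.1   71.9] [ 525.6 -144.3   72. ] [ 526.5 -143.4   72. ]
handle tip [599.1 259.3  76.2] [[-0.2 -0.1]] [[-0.2  0.2]]
handle root [595.3 214.3  77.1]
```

```bash
cat >> h.py <<'E'
def Rt(yaw,tilt=0,ax='x'):
    # tool x at world angle yaw (rad), z down; tilt: lean about tool y so z goes toward -toolx
    c,s=np.cos(yaw),np.sin(yaw); x=np.array([c,s,0]);z=np.array([0,0,-1.]);y=np.cross(z,x)
    return np.c_[x,y,z]@R([0,-tilt,0])
def delta(P,Rg,o=None):
    o=o or readout.get_obs(); d=np.array(P)-o['ee_pos']; w=cv2.Rodrigues(Rg@R(o['orientation']).T)[0].ravel()
    print('shift units',np.round(d/40,3),'turn units',np.round(np.degrees(w)/5,3)); return d,w
E
python3 - <<'E'
from h import *
np.set_printoptions(precision=2,suppress=True)
s,d=cam('scene'),cam('side')
print(onz(s,*S(378,152),65),onz(d,*D(240,250),65), 'slot',onz(s,*S(420,140),65))
H=np.array(vision.camera_params('wrist')['hand_eye']); print(H)
psi=np.pi/2-0.0686
for tilt in (.4,):
    Rg=Rt(psi,tilt); T=np.array([550,20,65])
    c=Rg@H[:3,:3]; look=c[:,2]; P=T-250*look-Rg@H[:3,3]; print(P,look)
    delta(P,Rg)
E
```

```text
[550.54  53.97  65.  ] [549.9   31.55  65.  ] slot [549.71  83.79  65.  ]
[[ -0.    -0.96  -0.28  78.04]
 [  1.    -0.     0.    -1.19]
 [ -0.    -0.28   0.96 -81.64]
 [  0.     0.     0.     1.  ]]
[554.65  74.3  213.81] [-0.04 -0.63 -0.77]
shift units [ 10.11 -13.3   -2.21] turn units [ -4.01  -2.94 -15.77]
```

>>> {"name": "servo_tool", "arguments": {
  "plan": [
    [[-1,0.505,-0.64,-0.1,-0.2,-0.147,-0.79],[-1,0.505,-0.64,-0.1,-0.2,-0.147,-0.79],[-1,0.505,-0.64,-0.1,-0.2,-0.147,-0.79],[-1,0.505,-0.64,-0.1,-0.2,-0.147,-0.79],[-1,0.505,-0.64,-0.1,-0.2,-0.147,-0.79]]
  ]
}}

```text
t: 0.57
ee_pos: [251.8, 477.3, 282.3]
orientation: [0.892, 2.932, -0.122]
ft_force: [-0.2, -0.1, -0.7]
width: 87.9
grasp_force: 0.0
```

>>> {"name": "servo_tool", "arguments": {
  "plan": [
    [[-1,0.505,-0.64,-0.1,-0.2,-0.147,-0.79],[-1,0.505,-0.64,-0.1,-0.2,-0.147,-0.79],[-1,0.505,-0.64,-0.1,-0.2,-0.147,-0.79],[-1,0.505,-0.64,-0.1,-0.2,-0.147,-0.79],[-1,0.505,-0.64,-0.1,-0.2,-0.147,-0.79]]
  ]
}}

```text
t: 0.98
ee_pos: [352.9, 349.3, 262.5]
orientation: [1.35, 2.664, -0.233]
ft_force: [0.7, 1.3, -0.1]
width: 87.5
grasp_force: 0.0
```

>>> {"name": "servo_tool", "arguments": {
  "plan": [
    [[-1,0.505,-0.64,-0.1,-0.2,-0.147,-0.79],[-1,0.505,-0.64,-0.1,-0.2,-0.147,-0.79],[-1,0.505,-0.64,-0.1,-0.2,-0.147,-0.79],[-1,0.505,-0.64,-0.1,-0.2,-0.147,-0.79],[-1,0.505,-0.64,-0.1,-0.2,-0.147,-0.79]]
  ]
}}

```text
t: 1.4
ee_pos: [453.9, 221.3, 242.4]
orientation: [1.748, 2.326, -0.333]
ft_force: [-0.3, 0.6, 0.2]
width: 88.0
grasp_force: 0.0
```

>>> {"name": "servo_tool", "arguments": {
  "plan": [
    [[-1,0.505,-0.64,-0.1,-0.2,-0.147,-0.79],[-1,0.505,-0.64,-0.1,-0.2,-0.147,-0.79],[-1,0.505,-0.64,-0.1,-0.2,-0.147,-0.79],[-1,0.505,-0.64,-0.1,-0.2,-0.147,-0.79],[-1,0,0,0,0,0,0]]
  ]
}}

```text
t: 1.82
ee_pos: [536.5, 116.9, 225.9]
orientation: [2.022, 2.01, -0.404]
ft_force: [0.1, 0.2, 0.4]
width: 87.4
grasp_force: 0.0
```

Run:
```python
from h import *
o=readout.get_obs(); print(o['t'],o['ee_pos'],o['qpos'],R(o['orientation'])); snap('wrist','pics/w1.png')
im=cv2.imread('pics/w1.png'); cv2.imwrite('pics/w1b.png',cv2.resize(im,(800,600),interpolation=cv2.INTER_CUBIC))
np.save('o1.npy',np.r_[o['ee_pos'],o['orientation']])
```

```text
1.8167 [536.5347582  116.85194116 225.94201451] [ 0.3390344   0.47595517  1.80234206 -0.41445652  1.04832594  0.58726639] [[ 0.00335861  0.99991656 -0.01247391]
 [ 0.92722189 -0.00778545 -0.37443151]
 [-0.37449738 -0.01030851 -0.92717067]]
```

View pics/w1b.png

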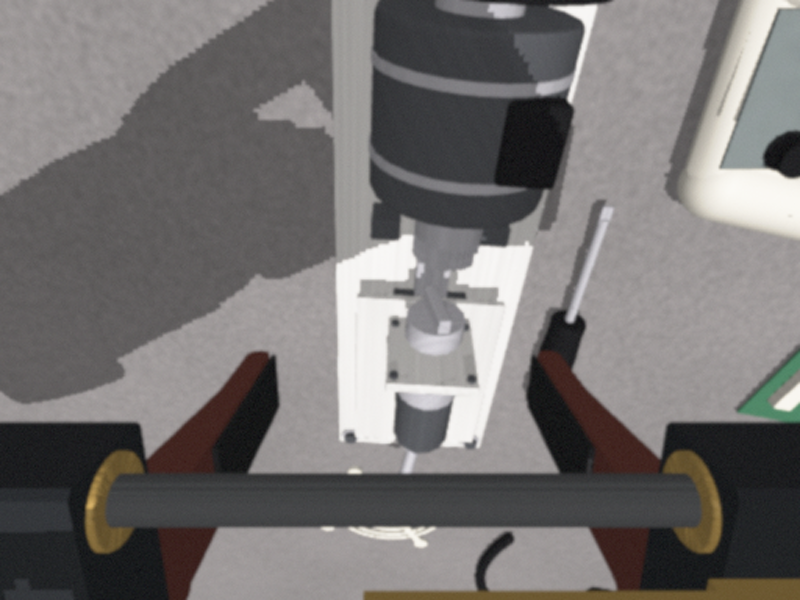

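The wrist view shows the brake at top (470,110). The motor coupling with its tongue is at about (435,310), with the tongue as a tilted strip. I'll zoom in there.

Run:
```python
import cv2
im=cv2.imread('pics/w1.png')[125:240,215:330]; im=cv2.convertScaleAbs(im,alpha=1.3,beta=-60)
cv2.imwrite('pics/w1c.png',cv2.resize(im,None,fx=5,fy=5,interpolation=cv2.INTER_CUBIC))
```

```text
(no output)
```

View pics/w1c.png

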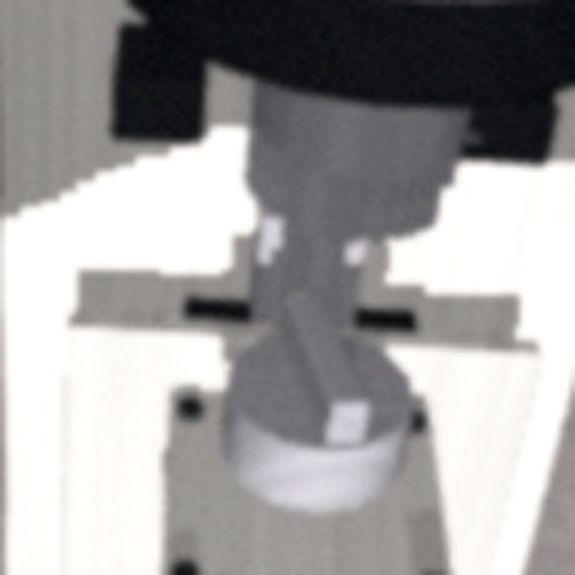

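Run:
```python
from h import *
np.set_printoptions(precision=2,suppress=True)
q=np.load('o1.npy'); c=cam('wrist',{'ee_pos':q[:3],'orientation':q[3:]})
px=lambda u,v:(215+(u+.5)/5-.5,125+(v+.5)/5-.5)
n=np.array([.0686,.9976,0]); ex=np.array([.9976,-.0686,0])
mid=onz(c,*px(323,347),65); print('mid',mid,'axis x there',539+.0686*(mid[1]+144))
def onp(u,v):
    o,d=ray(c,*px(u,v)); return o+d*(n@(mid-o))/(n@d)
for A,B in[((285,297),(330,403)),((308,290),(368,401)),((297,293),(349,402))]:
    a,b=onp(*A),onp(*B); w=b-a; print(a,b,np.linalg.norm(w),'angle',np.arctan2(w@ex,w[2]))
# handle angle
h=np.array([599.1,259.3,76.2]); a0=np.array([539,-144,65.])
for yy in(h,np.array([595.3,214.3,77.1])):
    ax=a0+n*((yy-a0)@n); print('handle off',(yy-ax)@ex,yy[2]-65,np.arctan2((yy-ax)@ex,yy[2]-65))
# axis/yaw from wrist: brake body bracket
for y in (32,33,34,35): pass
```

```text
mid [550.86  51.49  65.  ] axis x there 552.4109485587588
[544.91  51.9   51.95] [551.39  51.46  78.99] 27.808955866452823 angle 0.23585580852499669
[548.9   51.63  49.6 ] [557.44  51.04  78.01] 29.67809445742116 angle 0.2923531713693756
[546.99  51.76  50.63] [554.41  51.25  78.5 ] 28.851081258573576 angle 0.2607363564922461
handle off 32.28937999999999 11.200000000000003 1.2369186482554828
handle off 31.585499999999968 12.099999999999994 1.2049544486366774
```

Run:
```python
from h import *
delta([596,240,217],Rt(np.pi/2-.07))
s,d=cam('scene'),cam('side')
print(onz(s,340,232,20),onz(s,303,247,20),onz(d,190,220,20),onz(d,200,260,20))
```

```text
shift units [ 1.523  3.041 -0.224] turn units [ 4.376 -0.299 -0.762]
[733.15144949 201.47554587  20.        ] [742.0029732   82.18641952  20.        ] [762.95689478  88.00345628  20.        ] [696.49861868 209.43143729  20.        ]
```

>>> {"name": "servo_tool", "arguments": {
  "plan": [
    [[-1,0.305,0.61,-0.045,0.875,-0.06,-0.15],[-1,0.305,0.61,-0.045,0.875,-0.06,-0.15],[-1,0.305,0.61,-0.045,0.875,-0.06,-0.15],[-1,0.305,0.61,-0.045,0.875,-0.06,-0.15],[-1,0.305,0.61,-0.045,0.875,-0.06,-0.15]]
  ]
}}

```text
t: 2.28
ee_pos: [594.8, 244.5, 218.0]
orientation: [-2.291, -2.148, -0.007]
ft_force: [-0.3, 0.7, -0.2]
width: 87.8
grasp_force: 0.0
```

>>> {"name": "servo_tool", "arguments": {
  "plan": [
    [[-1,0,0,0,0,0,0],[-1,0,0,0,0,0,0],[-1,0,0,0,0,0,0]]
  ]
}}

```text
t: 2.53
ee_pos: [593.9, 242.3, 217.4]
orientation: [2.29, 2.148, -0.001]
ft_force: [1.6, -0.1, 0.3]
width: 87.8
grasp_force: 0.0
```

Run:
```python
from h import *
np.set_printoptions(precision=1,suppress=True)
o=readout.get_obs(); im=snap('wrist','pics/w2.png'); c=cam('wrist',o)
cv2.imwrite('pics/w2b.png',cv2.resize(im[...,::-1],(700,525)))
delta([596,240,137],Rt(np.pi/2-.07),o)
e=np.array([.0686,.9976,0])
for y in(-15,0,24): print(y,proj(c,np.array([596,240,76.4])+e*y)*700/512)
```

```text
shift units [ 0.1 -0.1 -2. ] turn units [ 0.   0.  -0.1]
-15 [[358.2 311.3]]
0 [[358.4 285.1]]
24 [[358.7 241.2]]
```

View pics/w2b.png

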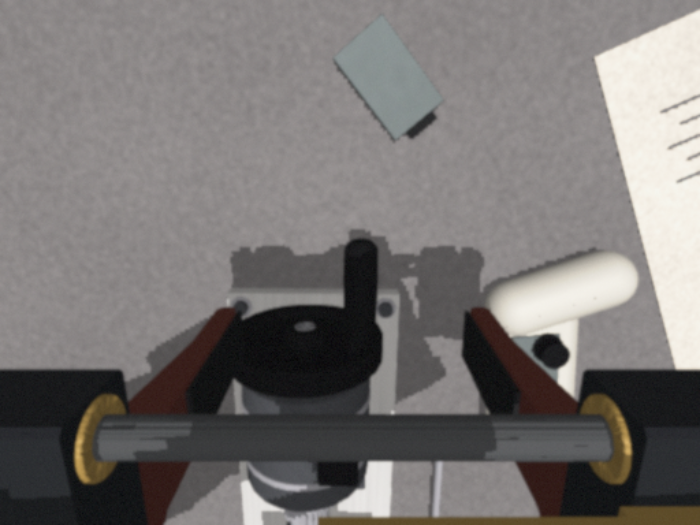

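The handle runs from tip (360,240) to the wheel at about (365,320), which agrees with the prediction. The gamepad's lobe at (490,300) is low enough to clear. I'll go down and grip.

>>> {"name": "servo_tool", "arguments": {
  "plan": [
    [[-1,0.03,-0.03,-0.5,0,0,-0.05],[-1,0.03,-0.03,-0.5,0,0,-0.05],[-1,0,0,-0.5,0,0,0],[-1,0,0,-0.45,0,0,0],[-1,0,0,0,0,0,0]]
  ]
}}

```text
t: 3.0
ee_pos: [594.8, 238.6, 136.3]
orientation: [-2.302, -2.137, 0.008]
ft_force: [-0.6, -0.7, -0.1]
width: 88.6
grasp_force: 0.0
```

>>> {"name": "servo_tool", "arguments": {
  "plan": [
    [[1,0,0,0,0,0,0],[1,0,0,0,0,0,0],[1,0,0,0,0,0,0],[1,0,0,0,0,0,0],[1,0,0,0,0,0,0]]
  ]
}}

```text
t: 3.42
ee_pos: [597.9, 240.0, 140.8]
orientation: [2.301, 2.136, 0.005]
ft_force: [0.1, 0.7, 0.1]
width: 58.4
grasp_force: 0.0
```

>>> {"name": "servo_tool", "arguments": {
  "plan": [
    [[1,0,0,0,0,0,0],[1,0,0,0,0,0,0],[1,0,0,0,0,0,0],[1,0,0,0,0,0,0],[1,0,0,0,0,0,0]]
  ]
}}

```text
t: 3.83
ee_pos: [597.4, 239.8, 139.7]
orientation: [2.302, 2.136, 0.002]
ft_force: [-0.3, 0.1, 0.0]
width: 24.4
grasp_force: 0.0
```

>>> {"name": "servo_tool", "arguments": {
  "plan": [
    [[1,0,0,0,0,0,0],[1,0,0,0,0,0,0],[1,0,0,0,0,0,0],[1,0,0,0,0,0,0]]
  ]
}}

```text
t: 4.17
ee_pos: [597.7, 239.9, 139.7]
orientation: [2.301, 2.136, 0.003]
ft_force: [2.6, -0.6, -1.2]
width: 17.5
grasp_force: 30.0
```

Run:
```python
from h import *
o=readout.get_obs(); print(o['ee_pos'],o['ft_force'],o['moment'],o['width'],o['grasp_force'])
x=o['ee_pos'][0]; ax=564.5; print(np.arcsin((x-ax)/33), np.arcsin((x-565.2)/33))
```

```text
[597.71151363 239.85665055 139.6989289 ] [ 2.64156112 -0.60811493 -1.23380961] [-0.0723499  -0.29611075  0.0245979 ] 17.47899442774191 29.999137222766876
nan 1.3985216520404804<stdin>:3: RuntimeWarning: invalid value encountered in arcsin
```

>>> {"name": "servo_tool", "arguments": {
  "plan": [
    [[1,-0.067,0.005,0.141,0,0,0],[1,-0.093,0.006,0.126,0,0,0],[1,-0.115,0.008,0.106,0,0,0],[1,-0.133,0.009,0.082,0,0,0],[1,-0.146,0.01,0.056,0,0,0]]
  ]
}}

```text
t: 4.58
ee_pos: [575.0, 241.5, 160.8]
orientation: [2.301, 2.136, 0.004]
ft_force: [3.7, 0.5, -3.6]
width: 17.6
grasp_force: 30.0
```

>>> {"name": "servo_tool", "arguments": {
  "plan": [
    [[1,0,0,0,0,0,0],[1,0,0,0,0,0,0],[1,0,0,0,0,0,0]]
  ]
}}

```text
t: 4.83
ee_pos: [574.9, 241.6, 160.6]
orientation: [2.302, 2.137, 0.002]
ft_force: [-0.8, 0.1, 5.3]
width: 17.0
grasp_force: 30.0
```

Run:
```python
from h import *
o=readout.get_obs(); print(o['ee_pos'],o['ft_force'],o['moment'],o['width'],o['grasp_force'])
a=snap('scene','pics/s2.png');b=snap('side','pics/d2.png'); snap('wrist','pics/w3.png')
a=cv2.resize(a[165:235,225:345,::-1],None,fx=4.5,fy=4.5,interpolation=cv2.INTER_CUBIC)
w=cv2.imread('pics/w3.png'); 
cv2.imwrite('pics/m2.png',a)
```

```text
[574.8554916  241.55652778 160.56520664] [-0.77796361  0.14400433  5.33461204] [ 0.01317302  0.24495037 -0.06005143] 16.991543915325355 30.00223696231842
```

View pics/m2.png

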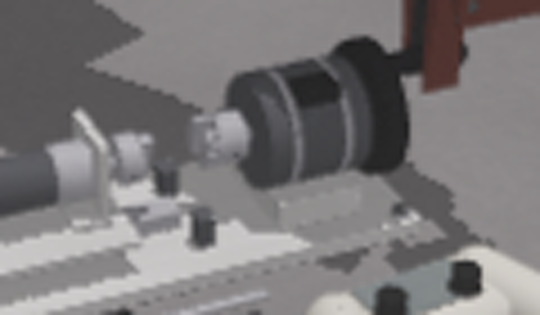

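>>> {"name": "servo_tool", "arguments": {
  "plan": [
    [[-0.3,0,0,0,0,0,0],[-0.3,0,0,0,0,0,0],[-0.3,0,0,0,0,0,0],[-0.3,0,0,0,0,0,0],[-0.3,0,0,0,0,0,0]]
  ]
}}

```text
t: 5.4
ee_pos: [575.1, 241.3, 159.8]
orientation: [2.302, 2.136, 0.002]
ft_force: [-0.2, -0.3, 0.7]
width: 46.9
grasp_force: 0.0
```

>>> {"name": "servo_tool", "arguments": {
  "plan": [
    [[-0.3,0,0,0.5,0,0,0],[-0.5,0,0,0.6,0,0,0],[-1,0,0,0.6,0,0,0],[-1,0,0,0.2,0,0,0],[-1,0,0,0,0,0,0]]
  ]
}}

```text
t: 5.82
ee_pos: [576.4, 241.8, 238.3]
orientation: [2.3, 2.135, 0.009]
ft_force: [0.7, -0.2, 0.1]
width: 79.9
grasp_force: 0.0
```

Run:
```python
from h import *
o=readout.get_obs(); snap('wrist','pics/w4.png'); np.save('o4.npy',np.r_[o['ee_pos'],o['orientation']]); delta([547.5,-22,190],Rt(np.pi/2-.07),o)
print(o['ee_pos'])
```

```text
shift units [-0.722 -6.595 -1.207] turn units [-0.02   0.07   0.052]
[576.37157571 241.78824706 238.29351729]
```

>>> {"name": "servo_tool", "arguments": {
  "plan": [
    [[-1,-0.072,-0.66,0,0,0,0],[-1,-0.072,-0.66,0,0,0,0],[-1,-0.072,-0.66,0,0,0,0],[-1,-0.072,-0.66,0,0,0,0],[-1,-0.072,-0.66,0,0,0,0]]
  ]
}}

```text
t: 6.28
ee_pos: [559.6, 108.1, 234.1]
orientation: [-2.302, -2.137, 0.002]
ft_force: [0.7, 1.1, -0.1]
width: 87.8
grasp_force: 0.0
```

>>> {"name": "servo_tool", "arguments": {
  "plan": [
    [[-1,-0.072,-0.66,-0.2,0,0,0],[-1,-0.072,-0.66,-0.2,0,0,0],[-1,-0.072,-0.66,-0.3,0,0,0],[-1,-0.072,-0.66,-0.3,0,0,0],[-1,-0.072,-0.66,-0.2,0,0,0]]
  ]
}}

```text
t: 6.7
ee_pos: [544.7, -23.8, 185.4]
orientation: [-2.302, -2.136, 0.002]
ft_force: [-0.1, 0.8, -0.3]
width: 87.5
grasp_force: 0.0
```

>>> {"name": "servo_tool", "arguments": {
  "plan": [
    [[-1,0,0,0,0,0,0],[-1,0,0,0,0,0,0]]
  ]
}}

```text
t: 6.87
ee_pos: [545.2, -23.6, 186.1]
orientation: [-2.304, -2.133, 0.001]
ft_force: [0.3, -0.2, -0.2]
width: 88.1
grasp_force: 0.0
```

Run:
```python
from h import *
o=readout.get_obs(); im=snap('wrist','pics/w5.png'); np.save('o5.npy',np.r_[o['ee_pos'],o['orientation']]); print(o['ee_pos'])
c=cam('wrist',o); print(proj(c,[[551.6,51.5,65],[554.5,98,65],[547,-22,83]]))
a=im[:,:,::-1]
a=cv2.resize(a[0:200,180:350],None,fx=3,fy=3,interpolation=cv2.INTER_CUBIC)
b=cv2.resize(cv2.imread('pics/w4.png')[170:330,170:350],None,fx=1.6,fy=1.6,interpolation=cv2.INTER_CUBIC)
m=np.zeros((600,800,3),np.uint8); m[:a.shape[0],:a.shape[1]]=a; m[:b.shape[0],a.shape[1]:a.shape[1]+b.shape[1]]=b
cv2.imwrite('pics/m5.png',m)
```

```text
[545.16847746 -23.62156329 186.13630635]
[[260.68979451  97.93757056]
 [259.61822376  11.36916262]
 [262.38189519 223.56409338]]
```

View pics/m5.png

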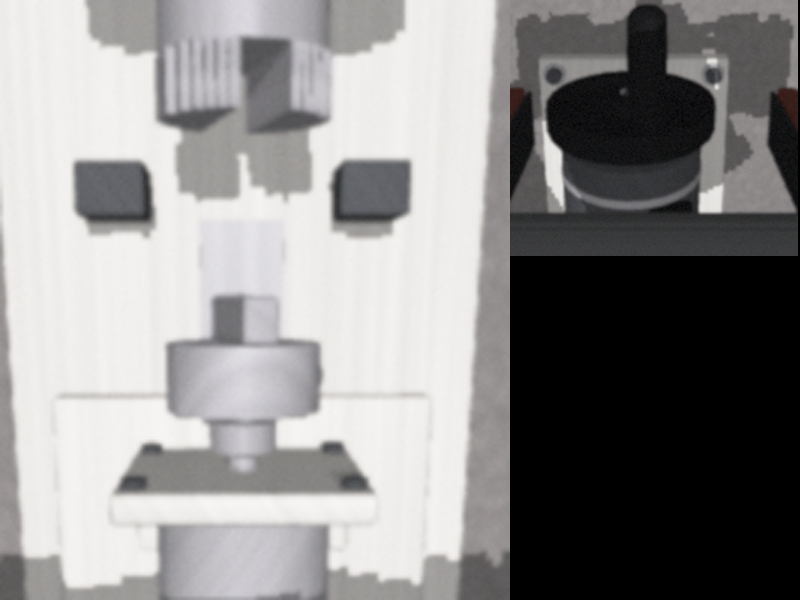

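The coupling halves show clearly. The tongue's top end is at x≈245–278 and the slot notch at 242–291, with both shafts centred near 243.5. That gives angles of about 0.22–0.26 and 0.25, so they are aligned within tolerance. Next I'll grip the motor.

>>> {"name": "servo_tool", "arguments": {
  "plan": [
    [[-1,0.05,0.02,-0.4,0,0,0],[-1,0,0,-0.5,0,0,0],[-0.5,0,0,-0.45,0,0,0],[0,0,0,-0.1,0,0,0],[0.4,0,0,0,0,0,0]]
  ]
}}

```text
t: 7.33
ee_pos: [547.7, -20.7, 128.9]
orientation: [-2.301, -2.138, 0.0]
ft_force: [0.1, 0.3, 1.2]
width: 71.1
grasp_force: 0.0
```

>>> {"name": "servo_tool", "arguments": {
  "plan": [
    [[1,0,0,0,0,0,0],[1,0,0,0,0,0,0],[1,0,0,0,0,0,0],[1,0,0,0,0,0,0],[1,0,0,0,0,0,0]]
  ]
}}

```text
t: 7.75
ee_pos: [548.0, -21.8, 130.7]
orientation: [2.302, 2.137, 0.002]
ft_force: [-10.5, 1.3, 8.2]
width: 37.9
grasp_force: 5.2
```

>>> {"name": "servo_tool", "arguments": {
  "plan": [
    [[1,0,0,0,0,0,0],[1,0,0,0,0,0,0],[1,0,0,0,0,0,0]]
  ]
}}

```text
t: 8.0
ee_pos: [547.1, -21.7, 130.5]
orientation: [-2.302, -2.136, 0.001]
ft_force: [-5.4, 0.2, 6.3]
width: 35.5
grasp_force: 30.0
```

>>> {"name": "servo_tool", "arguments": {
  "plan": [
    [[1,0.014,0.2,0,0,0,0],[1,0.014,0.2,0,0,0,0],[1,0.014,0.2,0,0,0,0],[1,0.014,0.2,0,0,0,0],[1,0.014,0.2,0,0,0,0]]
  ]
}}

```text
t: 8.42
ee_pos: [550.0, 18.0, 130.5]
orientation: [-2.303, -2.137, 0.001]
ft_force: [-4.2, -3.8, 6.8]
width: 35.2
grasp_force: 30.0
```

>>> {"name": "servo_tool", "arguments": {
  "plan": [
    [[1,0.006,0.08,0,0,0,0],[1,0.006,0.08,0,0,0,0],[1,0.006,0.08,0,0,0,0],[1,0,0,0,0,0,0]]
  ]
}}

```text
t: 8.75
ee_pos: [550.5, 23.6, 130.5]
orientation: [2.299, 2.137, -0.008]
ft_force: [-6.4, -29.8, 8.6]
width: 35.8
grasp_force: 30.0
```

The motion is blocked at the slot's mouth, so the halves are still slightly misaligned. I'll back off a little and measure.

>>> {"name": "servo_tool", "arguments": {
  "plan": [
    [[1,-0.006,-0.1,0,0,0,0],[1,-0.014,-0.2,0,0,0,0],[1,-0.014,-0.2,0,0,0,0],[1,0,0,0,0,0,0],[1,0,0,0,0,0,0]]
  ]
}}

```text
t: 9.17
ee_pos: [549.2, 7.1, 130.5]
orientation: [-2.304, -2.135, 0.001]
ft_force: [-5.7, -1.6, 6.5]
width: 36.1
grasp_force: 30.0
```

Run:
```python
from h import *
o=readout.get_obs(); im=snap('wrist','pics/w6.png'); np.save('o6.npy',np.r_[o['ee_pos'],o['orientation']]); print(o['ee_pos'],o['ft_force'])
c=cam('wrist',o); y=o['ee_pos'][1]; print(proj(c,[[553,y+73,65],[555.5,98.5,65]]))
a=cv2.convertScaleAbs(im[0:150,190:340,::-1],alpha=1.2,beta=-20)
cv2.imwrite('pics/m6.png',cv2.resize(a,None,fx=4,fy=4,interpolation=cv2.INTER_CUBIC))
```

```text
[549.24175816   7.07553804 130.47906175] [-5.69724221 -1.63082629  6.51039491]
[[255.75461621 104.09613944]
 [258.24664354  58.51793858]]
```

View pics/m6.png

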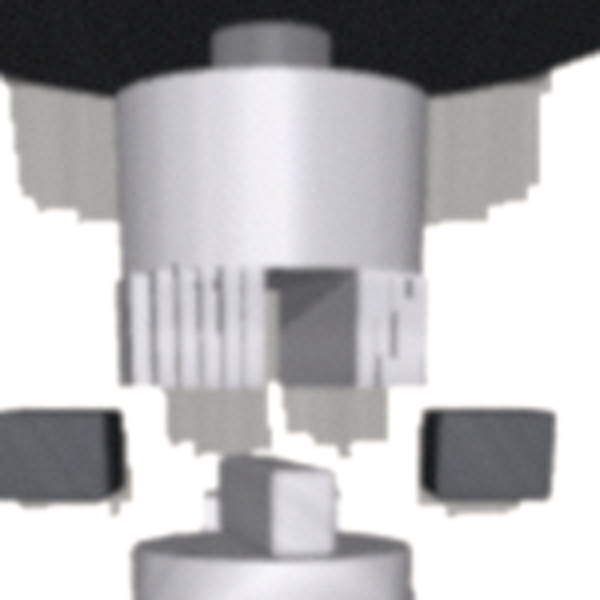

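The close-up shows the slot's upper edges at x≈264 and 358 (row 380) and the tongue's top end at 272–335 (row 472). The stop blocks are in rows 408–500. I'll turn these into angles by ray casting.

Run:
```python
from h import *
from scipy.optimize import brentq
np.set_printoptions(precision=2,suppress=True)
def C(f): q=np.load(f); return cam('wrist',{'ee_pos':q[:3],'orientation':q[3:]})
c6,c5=C('o6.npy'),C('o5.npy'); p6=lambda u,v:(190+(u+.5)/4-.5,(v+.5)/4-.5); p5=lambda u,v:(180+(u+.5)/3-.5,(v+.5)/3-.5)
print('mouth top',onz(c6,*p6(250,384),80)[:2],onz(c6,*p6(400,384),76)[:2],' tip top',onz(c6,*p6(303,472),79.5)[:2])
print('w5 tip',onz(c5,*p5(261,297),79.5)[:2],'mouth',onz(c5,*p5(242,128),80)[:2],onz(c5,*p5(160,115),65)[:2],'stop face top',onz(c5,*p5(110,210),34)[:2],'plate front',onz(c5,*p5(240,397),36)[:2],'plate edges',onz(c5,*p5(57,400),36)[:2],onz(c5,*p5(428,400),36)[:2])
L,Rr=onz(c6,*p6(117,378),65),onz(c6,*p6(427,378),65); A=(L+Rr)/2; print('slot cpl',L,Rr,np.linalg.norm(L-Rr))
L2,R2=onz(c6,*p6(132,570),65),onz(c6,*p6(412,570),65); B=(L2+R2)/2; print('motor cpl',L2,R2,np.linalg.norm(L2-R2))
n=np.array([.0686,.9976,0]); ex=np.array([.9976,-.0686,0])
def ang(u,v,r,s,y,lo,hi,sg):
    # edge point at axis + sg*(r along, s across); solve angle so that its projection column = u
    a0=A+n*((y-A[1])/n[1]); a0[2]=65
    def f(a):
        P=a0+ex*(sg*r*np.sin(a)+s*np.cos(a))+np.array([0,0,sg*r*np.cos(a)-s*np.sin(a)])
        return proj(c6,P)[0,0]-p6(u,v)[0]
    return brentq(f,lo,hi)
ym=onz(c6,*p6(250,384),80)[1]; yt=onz(c6,*p6(303,472),79.5)[1]
print('slot',[ang(*k,ym,-.5,1,g) for k,g in(((264,380,15.26,-4.8),1),((358,380,15.26,4.8),1),((280,380,15.26,4.8),-1))])
print('tongue',[ang(*k,yt,-.5,1,g) for k,g in(((272,472,15,-3.5),1),((335,472,15,3.5),1),((222,460,15,-3.5),-1))])
```

```text
mouth top [551.99  83.71] [566.94  82.56]  tip top [556.56  74.91]
w5 tip [554.82  50.93] mouth [553.47  79.91] [538.29  85.58] stop face top [523.24  71.98] plate front [549.3   28.34] plate edges [506.25  30.98] [593.36  24.23]
slot cpl [537.37  85.47  65.  ] [570.9   82.89  65.  ] 33.63137193317783
motor cpl [536.77  64.66  65.  ] [568.31  62.25  65.  ] 31.63626699884275
slot [0.25911689624609496, 0.2565272032744125, 0.2472300737671038]
tongue [0.2274106502217501, 0.19031287001965694, 0.18201657561643947]
```

The geometry says the tongue tip is now 8.8 mm from the mouth. The carriage therefore started about 10 mm forward, and the earlier resistance was the stops, not a jam. I'll slide it back in.

>>> {"name": "servo_tool", "arguments": {
  "plan": [
    [[1,0.01,0.15,0,0,0,0],[1,0.01,0.15,0,0,0,0],[1,0.006,0.09,0,0,0,0],[1,0.003,0.05,0,0,0,0],[1,0,0,0,0,0,0]]
  ]
}}

```text
t: 9.63
ee_pos: [550.5, 23.3, 130.5]
orientation: [2.301, 2.137, -0.005]
ft_force: [-5.0, -15.4, 7.4]
width: 36.0
grasp_force: 30.0
```

>>> {"name": "servo_tool", "arguments": {
  "plan": [
    [[1,0,0.02,0,0,0,0],[1,0,0,0,0,0,0],[1,0,0,0,0,0,0],[1,0,0,0,0,0,0],[1,0,0,0,0,0,0]]
  ]
}}

```text
t: 10.05
ee_pos: [550.5, 23.3, 130.5]
orientation: [2.301, 2.136, -0.005]
ft_force: [-5.8, -19.0, 7.4]
width: 35.9
grasp_force: 30.0
```

Run:
```python
from h import *
np.set_printoptions(precision=2,suppress=True)
o=readout.get_obs(); im=snap('wrist','pics/w7.png'); snap('scene','pics/s7.png'); snap('side','pics/d7.png')
print(o['ee_pos'],o['ft_force'],o['width'])
g=cv2.cvtColor(im,cv2.COLOR_RGB2GRAY); c=cam('wrist',o)
print(proj(c,[[555,84,80],[551,27,92]]))
print(g[0:130:3,250:276:5].T)
```

```text
[550.45  23.34 130.52] [ -5.77 -19.03   7.42] 35.8520930188244
[[260.01 135.99]
 [260.54 277.2 ]]
[[100  99 100  99 100 101 102 102 104 101  96  87  46  39  41  43  39 108
  117 116 118 137 206 208 209 207 209 207 205 205 208 206 206 206 206 205
  206 197 186 186 184 185 196 196]
 [102 101 100  99 100  98  98  98  98  98  95  89  46  39  38  44  40 115
  122 121 122 164 214 216 213 213 214 215 213 213 212 211 211 214 210 211
  209 197 183 183 184 186 191 192]
 [ 99 100 100  98  99  98  96 101  99  93  90  85  42  43  41  40  42 117
  127 127 127 169 216 215 215 216 211 213 215 212 212 212 212 211 209 210
  210 131 108 120 195 193 198 198]
 [100  98  96  99  98  98  97  99  94  94  90  82  45  45  41  40  38 104
  114 115 115 151 201 201 200 200 200 198 201 199 200 200 200 198 197 198
  199 116  96 122 199 202 194 197]
 [ 98  98  95  95  93  95  94  95  97  94  75  85  46  38  35  39  42  78
  101 105 104 124 188 189 187 188 187 187 188 188 187 188 187 188 186 188
  184 114 110 124 198 199 200 191]
 [ 96  96  94  95  95  92  95  95  97  93  89  87  46  42  40  36  42  38
   42  40 108 155 183 182 183 183 182 182 183 184 183 181 181 182 184 182
  181 115 113 115 116 117 117 124]]
```

The notch gap of about 3 mm shows the tongue seated 8 mm deep, and the carriage hit its stops at the same point twice. I'll release, rise, and locate the ball for the clamp swing.

>>> {"name": "servo_tool", "arguments": {
  "plan": [
    [[-1,0,0,0,0,0,0],[-1,0,0,0,0,0,0],[-1,0,0,0,0,0,0],[-1,0,0,0,0,0,0],[-1,0,0,0,0,0,0]]
  ]
}}

```text
t: 10.62
ee_pos: [551.9, 26.5, 130.2]
orientation: [2.301, 2.137, 0.003]
ft_force: [0.7, 0.4, -0.5]
width: 65.9
grasp_force: 0.0
```

>>> {"name": "servo_tool", "arguments": {
  "plan": [
    [[-1,0,0,0.3,0,0,0],[-1,0,0,0.6,0,0,0],[-1,0,0,0.6,0,0,0],[-1,0,0,0.2,0,0,0],[-1,0,0,0,0,0,0]]
  ]
}}

```text
t: 11.03
ee_pos: [553.2, 26.4, 200.8]
orientation: [2.299, 2.134, 0.008]
ft_force: [0.3, 0.0, 0.9]
width: 88.0
grasp_force: 0.0
```

Run:
```python
from h import *
np.set_printoptions(precision=2,suppress=True)
o=readout.get_obs(); print(o['t'],o['ee_pos'],o['width'],o['qpos'][5])
for n in('scene','side'):
    im=snap(n,f'pics/{n}8.png'); c=cam(n); q=proj(c,[529.4,-99,72])[0]; print(n,'pred',q)
    g=cv2.cvtColor(im,cv2.COLOR_RGB2GRAY); u,v=np.round(q).astype(int); w=g[v-12:v+13,u-12:u+13]
    N,l,st,ce=cv2.connectedComponentsWithStats((w<50).astype(np.uint8))
    for i in range(1,N):
        if st[i,4]>8: p=ce[i]+(u-12,v-12); print(st[i],p,onz(c,*p,72))
w=cv2.cvtColor(cv2.imread('pics/scene0.png'),cv2.COLOR_BGR2GRAY)[198:223,176:201]
N,l,st,ce=cv2.connectedComponentsWithStats((w<50).astype(np.uint8))
for i in range(1,N): print('orig',st[i],ce[i]+(176,198),onz(cam('scene'),*(ce[i]+(176,198)),72))
```

```text
11.0333 [553.18  26.39 200.81] 87.95202996816724 0.10031501976191193
scene pred [203.85 206.17]
[ 7  9  7  8 43] [201.84 206.4 ] [ 527.97 -104.18   72.  ]
side pred [288.66 172.2 ]
[ 3  0 22 10 82] [294.21 163.37] [ 519.85 -140.75   72.  ]
[ 9 10 14  9 61] [293.07 172.97] [516.81 -98.3   72.  ]
orig [ 8  8  7  8 38] [186.95 209.58] [ 524.78 -144.39   72.  ]
```

Run:
```python
from h import *
np.set_printoptions(precision=3,suppress=True)
delta([528,-102,200],Rt(np.pi/2-.07-.22))
pv=np.array([545.3,-44.]); n=np.array([.0686,.9976]); ex=np.array([.9976,-.0686])
P=[pv-60*np.sin(a)*ex-60*np.cos(a)*n for a in np.linspace(.22,1.50,16)]
print(P[0],P[-1]); print(np.diff(P,axis=0)/40, np.degrees(1.28/15)/5)
```

```text
shift units [-0.591 -3.207  0.045] turn units [ 0.002  0.03  -2.472]
[ 528.221 -101.515] [485.303 -44.128]
[[-0.121  0.042]
 [-0.117  0.052]
 [-0.112  0.062]
 [-0.107  0.071]
 [-0.1    0.08 ]
 [-0.093  0.088]
 [-0.085  0.096]
 [-0.077  0.102]
 [-0.068  0.109]
 [-0.058  0.114]
 [-0.048  0.119]
 [-0.038  0.122]
 [-0.027  0.125]
 [-0.017  0.127]
 [-0.006  0.128]] 0.9778479703566049
```

>>> {"name": "servo_tool", "arguments": {
  "plan": [
    [[-1,-0.118,-0.641,0,0,0,-0.495],[-1,-0.118,-0.641,0,0,0,-0.495],[-1,-0.118,-0.641,0,0,0,-0.495],[-1,-0.118,-0.641,0,0,0,-0.495],[-1,-0.118,-0.641,0,0,0,-0.495]]
  ]
}}

```text
t: 11.55
ee_pos: [527.0, -102.9, 196.6]
orientation: [-2.521, -1.874, 0.001]
ft_force: [0.2, 0.6, 0.2]
width: 87.8
grasp_force: 0.0
```

>>> {"name": "servo_tool", "arguments": {
  "plan": [
    [[-1,0,0,0,0,0,0],[-1,0,0,-0.45,0,0,0],[-1,0,0,-0.5,0,0,0],[-1,0,0,-0.5,0,0,0],[-1,0,0,-0.18,0,0,0]]
  ]
}}

```text
t: 11.97
ee_pos: [526.4, -101.2, 129.7]
orientation: [-2.517, -1.876, 0.003]
ft_force: [-0.9, 0.3, 0.3]
width: 87.9
grasp_force: 0.0
```

>>> {"name": "servo_tool", "arguments": {
  "plan": [
    [[0.3,0,0,0,0,0,0],[0.3,0,0,0,0,0,0],[0.3,0,0,0,0,0,0],[0.3,0,0,0,0,0,0],[0.3,0,0,0,0,0,0]]
  ]
}}

```text
t: 12.38
ee_pos: [528.7, -102.0, 133.8]
orientation: [2.517, 1.875, 0.004]
ft_force: [0.9, 0.2, 0.4]
width: 57.8
grasp_force: 0.0
```

>>> {"name": "servo_tool", "arguments": {
  "plan": [
    [[0.3,0,0,0,0,0,0],[0.3,0,0,0,0,0,0],[0.3,0,0,0,0,0,0],[0.3,0,0,0,0,0,0],[0.3,0,0,0,0,0,0]]
  ]
}}

```text
t: 12.8
ee_pos: [528.2, -102.1, 133.0]
orientation: [2.518, 1.876, 0.002]
ft_force: [-0.6, 0.3, -0.4]
width: 30.8
grasp_force: 0.0
```

The ball is caged at a 30.8 mm opening with no contact force. I'll swing it along the arc.

>>> {"name": "servo_tool", "arguments": {
  "plan": [
    [[0.3,-0.121,0.042,0,0,0,-0.98],[0.3,-0.117,0.052,0,0,0,-0.98],[0.3,-0.112,0.062,0,0,0,-0.98],[0.3,-0.107,0.071,0,0,0,-0.98],[0.3,-0.1,0.08,0,0,0,-0.98]]
  ]
}}

```text
t: 13.22
ee_pos: [506.6, -90.0, 133.2]
orientation: [2.86, 1.292, 0.004]
ft_force: [2.0, -3.0, -0.8]
width: 31.1
grasp_force: 1.4
```

>>> {"name": "servo_tool", "arguments": {
  "plan": [
    [[0.3,-0.093,0.088,0,0,0,-0.98],[0.3,-0.085,0.096,0,0,0,-0.98],[0.3,-0.077,0.102,0,0,0,-0.98],[0.3,-0.068,0.109,0,0,0,-0.98],[0.3,-0.058,0.114,0,0,0,-0.98]]
  ]
}}

```text
t: 13.63
ee_pos: [491.1, -69.6, 133.1]
orientation: [3.069, 0.656, 0.003]
ft_force: [1.1, -2.9, -0.2]
width: 30.7
grasp_force: 1.4
```

>>> {"name": "servo_tool", "arguments": {
  "plan": [
    [[0.3,-0.048,0.119,0,0,0,-0.98],[0.3,-0.038,0.122,0,0,0,-0.98],[0.3,-0.027,0.125,0,0,0,-0.98],[0.3,-0.017,0.127,0,0,0,-0.98],[0.3,0,0,0,0,0,0]]
  ]
}}

```text
t: 14.05
ee_pos: [485.7, -49.3, 133.0]
orientation: [3.137, 0.126, 0.002]
ft_force: [-0.3, 0.3, -0.8]
width: 31.0
grasp_force: 0.0
```

>>> {"name": "servo_tool", "arguments": {
  "plan": [
    [[0.3,-0.005,0.1,0,0,0,0],[0.3,0,0.05,0,0,0,0],[0.3,0,0,0,0,0,0]]
  ]
}}

```text
t: 14.3
ee_pos: [484.8, -43.9, 132.8]
orientation: [3.136, 0.134, -0.001]
ft_force: [-1.4, -5.0, 2.1]
width: 30.8
grasp_force: 2.3
```

>>> {"name": "servo_tool", "arguments": {
  "plan": [
    [[0.3,0,0.06,0,0,0,0],[0.3,0,0,0,0,0,0],[0.3,0,0,0,0,0,0]]
  ]
}}

```text
t: 14.55
ee_pos: [484.8, -43.1, 132.9]
orientation: [3.134, 0.135, -0.001]
ft_force: [-3.0, -17.5, 1.9]
width: 31.1
grasp_force: 9.0
```

The lever is on its stop: 17.5 N resistance and ball y ≈ -47, as predicted. I'll relieve the push and rise.

>>> {"name": "servo_tool", "arguments": {
  "plan": [
    [[0.1,0,-0.15,0,0,0,0],[0,0,0,0,0,0,0],[0,0,0,0,0,0,0],[0,0,0,0,0,0,0]]
  ]
}}

```text
t: 14.88
ee_pos: [485.3, -47.0, 132.9]
orientation: [3.137, 0.131, 0.001]
ft_force: [0.2, 1.0, 0.3]
width: 43.8
grasp_force: 0.0
```

>>> {"name": "servo_tool", "arguments": {
  "plan": [
    [[0,0,0,0.4,0,0,0],[0,0,0,0.7,0,0,0],[0,0,0,0.8,0,0,0],[0,0,0,0.8,0,0,0],[0,0,0,0.6,0,0,0]]
  ]
}}

```text
t: 15.3
ee_pos: [485.6, -46.8, 267.2]
orientation: [3.137, 0.132, 0.003]
ft_force: [0.8, -0.4, -0.7]
width: 43.8
grasp_force: 0.0
```

>>> {"name": "servo_tool", "arguments": {
  "plan": [
    [[0,-0.4,-0.4,0.6,0,0,0],[0,-0.4,-0.8,0,0,0,0],[0,0,-0.8,0,0,0,0],[0,0,-0.8,0,0,0,0],[0,0,0,0,0,0,0]]
  ]
}}

```text
t: 15.72
ee_pos: [453.6, -162.7, 289.6]
orientation: [3.135, 0.127, 0.004]
ft_force: [0.3, 0.9, 1.1]
width: 44.2
grasp_force: 0.0
```

Run:
```python
from h import *
np.set_printoptions(precision=1,suppress=True)
o=readout.get_obs(); print(o['t'],o['ee_pos'],o['ft_force'])
for n in('scene','side'):
    im=snap(n,f'pics/{n}9.png'); c=cam(n); q=proj(c,[486,-46,72])[0]; print(n,'pred',q)
    g=cv2.cvtColor(im,cv2.COLOR_RGB2GRAY); u,v=np.round(q).astype(int); w=g[v-9:v+10,u-9:u+10]
    N,l,st,ce=cv2.connectedComponentsWithStats((w<50).astype(np.uint8))
    for i in range(1,N):
        if st[i,4]>8: p=ce[i]+(u-9,v-9); print(st[i],p,onz(c,*p,72))
    # changes among bystanders
    d=cv2.absdiff(im[...,::-1],cv2.imread(f'pics/{n}0.png')).max(2)
    for nm,P in dict(pad=[735,140,20],batt=[640,300,5],driver=[650,20,10],fan=[510,-210,2]).items():
        u,v=proj(c,np.array(P,float))[0].astype(int); print(nm,(u,v),(d[v-14:v+15,u-20:u+21]>60).sum())
```

```text
15.7167 [ 453.6 -162.7  289.6] [0.3 0.9 1.1]
scene pred [216.7 194.1]
[ 5  6  6  6 21] [215.2 193.7] [482.2 -48.9  72. ]
pad (np.int64(320), np.int64(238)) 0
batt (np.int64(347), np.int64(209)) 0
driver (np.int64(263), np.int64(236)) 12
fan (np.int64(164), np.int64(234)) 13
side pred [301.5 186.9]
[ 6  5  7  7 35] [302.  186.6] [484.8 -47.4  72. ]
pad (np.int64(193), np.int64(236)) 0
batt (np.int64(212), np.int64(299)) 0
driver (np.int64(237), np.int64(210)) 0
fan (np.int64(299), np.int64(167)) 56
```

```bash
python3 -c "
from workcell import close_job; print(close_job())"
```

```text
the job is handed in; nothing more can be done
None
```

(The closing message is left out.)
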